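Seat a painted panel in the drying rack and bolt it

ROBOT

A 6-joint arm with a two-finger parallel gripper is mounted at the origin on the work surface. World frame = base frame: x ahead of the robot, y to its left, z up, the work surface at z = 0. Lengths are in m, angles in rad, forces in N, time in s.
With the tool pointing down it reaches from about 0.425 to 0.95 m from the base axis. Payload 3.5 kg.
Tool frame: the origin (TCP) lies between the finger pads; the fingertips stand nose_length ahead of it and the grasp point (between the pads) lies 3 mm ahead of it (nose_length is the distance from the TCP to the fingertips, in m); x points along the fingers, z is the direction in which the jaws open and shut, and the axes are right-handed (so a half turn about x gives the same grasp; the last joint's range is limited). The gripper opens to 85 mm and grips with 20 to 120 N. Pads are 22 mm wide; open, the fingers measure 114 mm over their backs; the gripper's body (76 mm by 85 mm) begins 54 mm behind the grasp point. The pads swing forward as they close: fully open they stand 13 mm farther back than shut.
Start: joints at [-0.15, 0.286, 1.577, -0, 1.279, -0.15], TCP at [0.675, 0, 0.253] pointing down, gripper open.
Joint ranges: [-2.77, 2.77], [-0.9, 2.22], [0.21, 2.48], [-1.53, 4.67], [0.24, 2.81], [-2.84, 2.84]. Speed limits (rad/s): [2.79, 2.79, 3.14, 3.14, 3.14, 3.14].

INTERFACE

Orientations are given as a unit quaternion [x, y, z, w].
In Python, from plant import * gives the robot as it stands.
- The arm moves only by the shell command python3 -m handwheel 'ROWS' [FORCE]. ROWS is JSON, a list of rows, each an object of numbers: "dx", "dy", "dz": the shift along the tool's x, y, z in m; "rx", "ry", "rz": the turn, a rotation vector about the tool's x, y, z in rad; "fingers": the gripper command: -1 is fully open, 1 is shut, values between are in proportion. In form: [{"dx": .., "dy": .., "dz": .., "rx": .., "ry": .., "rz": .., "fingers": ..}, ...]. A call has 1 to 12 rows; each row shifts and turns the commanded pose from where the row before left it, along the tool's axes as they then stand; what a row does not reach is not made up. A row lasts 1/8 s, in which the tool goes at most 62.5 mm and 10.7 degrees, less where a joint would pass 70% of its speed; a pose out of reach is approached as far as the arm can. A call is refused whole if a number of a shift passes 0.0625 or a number of a turn 0.188, either way. A call with a gripper value outside its range is refused whole. The fingers move at their own pace and stop on an object; FORCE is the grip in N (left out, the last holds). Time passes only in rows, so rows that do not move let the fingers close. It gives the time, the measured TCP pose, the force and the opening at its end, in the units of the state.
- get_state(): the state, without advancing time (a new reading comes with each control period).
- read_camera(name): name is "scene" or "side" or "wrist"; returns a dict with "img" (400x640x3 uint8, red, green, blue), "depth" (400x640 float32, m along the optical axis (not along the pixel's ray), 0 where there is no reading), "fx", "fy", "cx", "cy" (pixels), "distortion" ([k1, k2, p1, p2, k3] as OpenCV has them; the pictures are not rectified), "world_from_camera" (4x4, takes a point from camera to world coordinates); the wrist camera has in their place "hand_eye" (4x4, takes a point from camera to tool coordinates, whose origin is the TCP and whose axes are the tool frame's). Camera axes: x right, y up, looking along -z (the intrinsics and any distortion apply to the point x, -y, -z); pixel columns grow to the right and rows downward; lengths in m; the calibration is good to about 2 mm. A picture is of the moment at which its call begins: read the wrist's pose just before it.
- sign_off(): hands the job in, once; it reports no verdict.
Trained networks look in a picture, given as the dict that the camera call returned (one of the last four; its "shot" number tells which), for a name from the list of things; names that differ only in an ending like _2 or _b are one class to them, and where a whole thing is asked for, a point or a joint stands for the part that bears it (a point fixed in the world has none). Each returns a list of dicts, best first, with "score" (0 to 1); they miss things now and then, are a little off and sometimes report something else, mostly with a low value. They report only what shows in the picture. A call takes as long as a camera call.
- cut_out(picture, label): "region" (400x640 bool, what is visible of it) and "bbox" ([left, top, width, height] in pixels, round what is visible of it).
The state is a dict: "time": time; "qpos": joint angles; "dq": joint speeds; "joint_efforts": joint torques, N m; "eef_pos": TCP position; "tcp_rot": TCP orientation; "contact_force": force on the tool from outside, world axes, zero at the start; "wrist_torque": the same for the moment, N m; "opening": opening from 0.0 (shut) to 1.0 (fully open).
Only numpy, scipy, OpenCV 4.12 (cv2) and the standard library are available. Lean on these libraries where they do the work, as an engineer would, in place of code of your own. Each camera call takes 0.05 s, during which the arm holds its last target. There are 200 camera calls.

TASK

With a fingertip, push the painted panel along the rails of the drying rack until it drops flat into the locating notch, then push the bolt fully home by its red post so that it covers the panel's edge. Only push: do not lift or tip the panel, and leave the cups, bottles, jar and spatula where they stand.

Things in the scene. Friction and masses are not known exactly. Their poses are not given: they have to be found in the camera images.
- panel: Loose square painted plywood panel, 150 x 150 x 12 mm, about 0.25 kg, blue-violet painted face up; pushing it takes 1 to 2 N. Origin: centre of its underside. Its sides are parallel to the rack's x and y. It starts on the high part of the rails, underside 40 mm above the table, toward the rack's -y end.
- rack: Fixed aluminium rack, two rails over a grey drip tray (190 x 500 mm, rim 12 mm high). Origin on the table, on the centre line; +y along the rails is the way the panel slides, +x across, away from the robot. The rails lie 50 to 77 mm either side of the centre line, y -240 to +230 mm; running surface 40 mm high. Blue side guides, 77 to 85 mm out, rise to 46 mm: 2 mm play each side.
- rail_start (a point): Middle of the rails' open -y end, at running-surface height (rack x 0, y -240, z 40 mm). Between the rails a 100 mm wide channel, open above and at the ends, goes down to the tray floor (4 mm), so a finger can travel in it behind the panel, below the rails' top. Axes as the rack's.
- notch_edge (a point): Middle of the notch's first step, at running-surface height (rack x 0, y +31.5, z 40 mm). The notch is a lower, dark stretch of both rails, 157 mm long, 8 mm deep, with square steps at both ends marked by yellow lines. The panel's front edge dips in first; it drops flat once its rear edge passes this step; the second step (rack y +188.5) then stops it.
- seat (a point): Centre of the notch floor: where the centre of the panel's underside lies when seated. In the rack's frame x 0, y +110, z 32 mm. Axes as the rack's.
- bolt (a joint): Yellow bolt on a grey bracket beside the notch, on the robot's side (rack x about -110, y +110 mm). Metres: 0 drawn back, 0.036 fully home (hard stop), growing as it moves in the rack's +x over the panel. Starts at 0 to 0.006, stays where left, moves at about 2 N. Flat tab 44 mm long (x), 40 wide, 47.5 to 52.5 mm above the table: clears a seated panel by 3.5 mm, is blocked by an unseated one.
- bolt_post (a point): Centre of the top of the bolt's upright red post, 12 mm diameter, rising 27 mm from the tab (52.5 to 79.5 mm above the table). The post stands 16 mm from the tab's inner end and 28 mm from its outer end, so the outer part of the tab lies below a finger placed behind the post.
- cup_blue: bystander: open blue plastic cup, 64 mm wide, 75 high; origin centre of its foot
- cup_red: bystander: open red plastic cup, 64 mm wide, 75 high; origin centre of its foot
- dropper: bystander: small purple bottle with white cap, 28 mm wide, 60 high, standing close to the robot's side of the rack; origin centre of its foot
- bottle_white: bystander: white squeeze bottle, 60 mm wide, 170 high; origin centre of its foot
- bottle_pink: bystander: pink squeeze bottle, 60 mm wide, 170 high; origin centre of its foot
- jar_gold: bystander: yellow jar with black lid, 70 mm wide, 70 high; origin centre of its foot
- spatula: bystander: spatula lying flat, 200 mm long along its x; origin under its middle

How it is judged:
On the way, in this order (a step that is already met when the one before it is completed fails the run):
1. the panel has dropped flat into the notch while the bolt is still drawn back (horizontal distance between panel and seat below 0.007 m and z of panel in the frame of seat between -0.0025 and 0.0025 m and angle between panel's own z axis and vertical below 0.03 rad and value of joint bolt below 0.012 m), for 0.2 s.
2. the bolt is pushed home over the seated panel (horizontal distance between panel and seat below 0.007 m and z of panel in the frame of seat between -0.0025 and 0.0025 m and angle between panel's own z axis and vertical below 0.03 rad and value of joint bolt above 0.029 m), for 0.2 s.
At the end, for the whole second after the job is handed in: The panel lies flat in the notch (centre within 7 mm of the seat horizontally and 2.5 mm in height, tilt under 0.03 rad), at rest, and the bolt is at 0.029 m or more of its 0.036 m (all of step 2 and linear speed of panel below 0.01 m/s); the robot touches nothing.
It fails at once if the panel is lifted off the rails (more than 8 mm above the running surface) (z of panel in the frame of seat above 0.016 m).
It fails at once if the panel is tipped up (more than 14 degrees) (angle between panel's own z axis and vertical above 0.25 rad).
It fails at once if a cup, bottle, jar or the spatula is moved by more than 25 mm (distance of any of cup_blue, cup_red, dropper, bottle_white, bottle_pink, jar_gold, spatula from where it was at the start of the episode above 0.025 m).
It also fails if it takes over 48 s, if anything falls off the work surface, if the arm or the gripper's body presses on something with over 40 N, if the wrist force passes 120 N, or if a joint passes its speed limit or range.

## Working session

There is one attempt and no reset: what is moved stays moved. The work goes in short steps, Python scripts to look and compute and a shell command to move; the robot and the scene stay as the last step left them, time stands still between calls to the robot, and variables do not carry over. Pictures are saved under pics/ and viewed, about 8 in all and at most 12, crops included, and the job is handed in when it is done.

```bash
mkdir -p pics; ls
cat > h.py <<'E'
from plant import *
import numpy as np, cv2
def pts(p,mask):
    v,u=np.nonzero(mask&(p["depth"]>0)); d=p["depth"][v,u]
    K=np.array([[p["fx"],0,p["cx"]],[0,p["fy"],p["cy"]],[0,0,1.]])
    n=cv2.undistortPoints(np.c_[u,v].astype(np.float64).reshape(-1,1,2),K,np.array(p["distortion"],float)).reshape(-1,2)
    c=np.c_[n[:,0]*d,-n[:,1]*d,-d,np.ones(len(d))]
    return (c@np.array(p["world_from_camera"]).T)[:,:3]
E
python3 - <<'E'
from h import *
s=get_state();print({k:np.round(v,3) for k,v in s.items()})
for n in("scene","side"):
    p=read_camera(n);cv2.imwrite(f"pics/{n}0.png",p["img"][:,:,::-1])
    for l in("panel","rack","bolt","bolt_post","dropper","cup_blue","cup_red","bottle_white","bottle_pink","jar_gold","spatula"):
        r=cut_out(p,l)
        for q in r[:1]:
            P=pts(p,q["region"])
            if len(P): print(n,l,round(q["score"],2),q["bbox"],np.round(np.percentile(P,[2,50,98],axis=0),3).tolist())
E
```

```text
pics
{'time': np.float64(0.0), 'qpos': array([-0.15 ,  0.287,  1.578, -0.   ,  1.279, -0.15 ]), 'dq': array([ 0.001,  0.001,  0.001, -0.   , -0.001,  0.   ]), 'joint_efforts': array([-0.0000e+00, -4.0598e+01, -2.9263e+01, -0.0000e+00,  6.0000e-03,
        0.0000e+00]), 'eef_pos': array([0.674, 0.   , 0.252]), 'tcp_rot': array([0.   , 0.708, 0.   , 0.706]), 'contact_force': array([ 0.264, -0.063, -0.118]), 'wrist_torque': array([ 0.028, -0.016, -0.   ]), 'opening': np.float64(1.008)}
scene panel 0.62 [229.8, 169.3, 72.9, 37.7] [[0.521, -0.222, 0.041], [0.599, -0.141, 0.05], [0.67, -0.072, 0.053]]
scene rack 0.75 [213.7, 166.6, 174.2, 99.8] [[0.434, -0.25, -0.002], [0.55, 0.072, 0.018], [0.688, 0.214, 0.05]]
scene bolt 0.72 [346.8, 192.2, 13.5, 14.7] [[0.434, 0.051, 0.045], [0.464, 0.073, 0.05], [0.479, 0.09, 0.077]]
scene bolt_post 0.51 [345.3, 192.1, 18.4, 13.1] [[0.437, 0.053, 0.046], [0.465, 0.073, 0.05], [0.479, 0.089, 0.076]]
scene cup_blue 0.76 [268.3, 221.1, 28.3, 37.6] [[0.68, 0.047, 0.001], [0.715, 0.088, 0.05], [0.74, 0.107, 0.073]]
scene cup_red 0.71 [225.0, 196.9, 22.8, 33
[... 1125 characters left out ...]
ide cup_blue 0.82 [358.9, 158.5, 23.6, 35.8] [[0.678, 0.042, 0.016], [0.697, 0.064, 0.055], [0.738, 0.101, 0.074]]
side cup_red 0.92 [422.2, 182.8, 24.8, 30.3] [[0.695, -0.138, 0.024], [0.713, -0.113, 0.057], [0.755, -0.08, 0.074]]
side bottle_white 0.93 [257.2, 108.1, 22.1, 57.5] [[0.589, 0.375, -0.001], [0.608, 0.389, 0.075], [0.801, 0.611, 0.166]]
side bottle_pink 0.62 [213.0, 115.6, 30.0, 61.0] [[0.468, 0.396, 0.004], [0.487, 0.408, 0.081], [0.517, 0.435, 0.166]]
side jar_gold 0.6 [316.1, 286.6, 44.1, 55.0] [[0.29, -0.213, 0.004], [0.311, -0.191, 0.056], [0.348, -0.155, 0.07]]
side spatula 0.88 [169.4, 188.5, 46.5, 31.6] [[0.294, 0.234, -0.0], [0.322, 0.362, 0.003], [0.354, 0.43, 0.019]]
```

Run:
```python
from h import *
import json
for n in("scene","side"):
    p=read_camera(n)
    r=cut_out(p,"panel")[0]; P=pts(p,r["region"]); P=P[abs(P[:,2]-.052)<.003]
    print(n,len(P),cv2.minAreaRect((P[:,:2]*1000).astype(np.float32)))
    # blue guide tops / rack : all points by height in the work region
    A=pts(p,np.ones((400,640),bool)); hsv=cv2.cvtColor(p["img"],cv2.COLOR_RGB2HSV)[p["depth"]>0]
    v=(p["depth"]>0)
    pm=cv2.dilate(r["region"].astype(np.uint8),np.ones((3,3)))[v]>0
    M=(hsv[:,0]>98)&(hsv[:,0]<122)&(hsv[:,1]>110)&~pm&(A[:,2]>.036)&(A[:,2]<.05)&(A[:,0]>.4)&(A[:,0]<.72)&(abs(A[:,1])<.3)
    B=A[M]; print(len(B), cv2.minAreaRect((B[:,:2]*1000).astype(np.float32)) if len(B)>9 else 0)
    for s in (1,-1):
        C=B[(B[:,0]-.57)*s>0]
        if len(C)>9: print(s,len(C),np.round(cv2.fitLine(C[:,:2].astype(np.float32)*1000,cv2.DIST_HUBER,0,.01,.01).ravel(),3),np.round([C[:,1].min(),C[:,1].max()],3))
    c=p["img"][130:320,200:520] if n=="scene" else p["img"][130:330,220:500]
    cv2.imwrite(f"pics/{n}1.png",cv2.resize(c,None,fx=2.5,fy=2.5,interpolation=2)[:,:,::-1])
```

```text
Traceback (most recent call last):
IndexError: list index out of range
```

Run:
```python
from h import *
for n in("scene","side"):
    for _ in range(4):
        p=read_camera(n); r=cut_out(p,"panel")
        if r: break
    reg=r[0]["region"] if r else np.zeros((400,640),bool)
    P=pts(p,reg); P=P[abs(P[:,2]-.052)<.003]
    if len(P): print(n,len(P),cv2.minAreaRect((P[:,:2]*1000).astype(np.float32)))
    A=pts(p,np.ones((400,640),bool)); v=p["depth"]>0; hsv=cv2.cvtColor(p["img"],cv2.COLOR_RGB2HSV)[v]
    pm=cv2.dilate(reg.astype(np.uint8),np.ones((3,3)))[v]>0
    M=(hsv[:,0]>98)&(hsv[:,0]<122)&(hsv[:,1]>110)&~pm&(A[:,2]>.036)&(A[:,2]<.05)&(A[:,0]>.4)&(A[:,0]<.72)&(abs(A[:,1])<.3)
    B=A[M]; print(len(B))
    for s in (1,-1):
        C=B[(B[:,0]-.57)*s>0]
        if len(C)>9: print(s,len(C),np.round(cv2.fitLine(C[:,:2].astype(np.float32)*1000,cv2.DIST_HUBER,0,.01,.01).ravel(),3),np.round([C[:,1].min(),C[:,1].max()],3))
    c=p["img"][130:320,200:520] if n=="scene" else p["img"][130:330,220:500]
    cv2.imwrite(f"pics/{n}1.png",cv2.resize(c,None,fx=2.5,fy=2.5,interpolation=2)[:,:,::-1])
```

```text
scene 972 ((594.1079711914062, -150.68431091308594), (155.3150634765625, 153.71420288085938), 8.624639511108398)
831
1 543 [ 1.41000e-01 -9.90000e-01  6.53002e+02  2.24770e+01] [-0.251  0.216]
-1 288 [ 1.37000e-01 -9.91000e-01  4.83969e+02  4.88860e+01] [-0.273  0.194]
side 3119 ((591.0224609375, -155.45562744140625), (153.17730712890625, 149.4901580810547), 7.736433982849121)
850
1 387 [ 1.40000e-01 -9.90000e-01  6.48689e+02  1.35340e+01] [-0.255  0.209]
-1 463 [ 1.41000e-01 -9.90000e-01  4.96977e+02 -8.08850e+01] [-0.277  0.186]
```

View pics/side1.png

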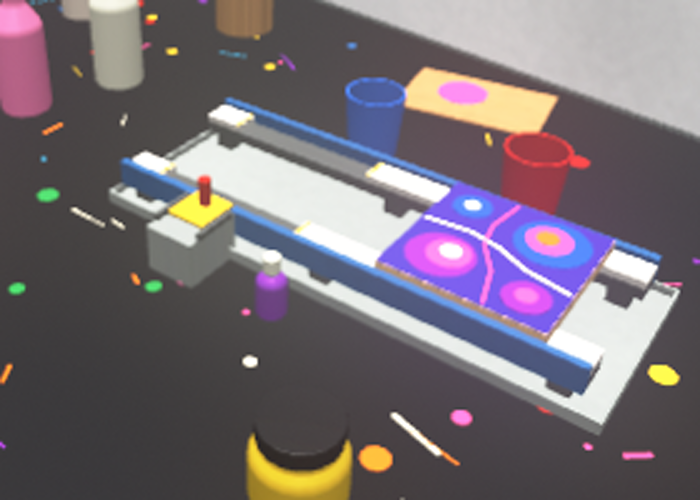

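View pics/scene1.png

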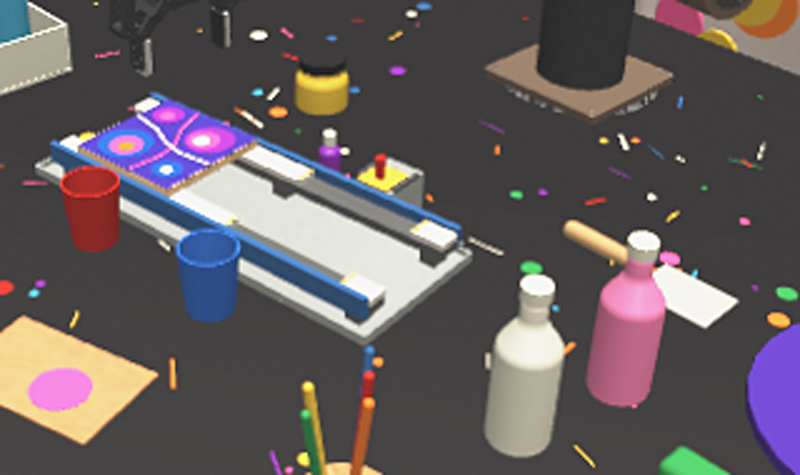

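```bash
python3 -c "
import plant;print([k for k in dir(plant) if k[0]!='_']);print(getattr(plant,'nose_length',None))"
python3 -m handwheel '[{"rx":-0.1405,"fingers":1},{"dy":-0.042,"dz":-0.017,"fingers":1},{"dy":-0.042,"dz":-0.017,"fingers":1},{"dy":-0.042,"dz":-0.017,"fingers":1},{"dy":-0.042,"dz":-0.017,"fingers":1},{"dy":-0.042,"dz":-0.017,"fingers":1},{"dy":-0.043,"dz":-0.017,"fingers":1},{"fingers":1},{"fingers":1}]'
python3 - <<'E'
from h import *
print(get_state()["tcp_rot"])
p=read_camera("wrist");print(np.round(p["hand_eye"],3).tolist());cv2.imwrite("pics/w1.png",p["img"][:,:,::-1])
E
```

```text
['Unreachable', 'cut_out', 'get_state', 'nose_length', 'read_camera', 'sign_off']
0.022
[5.01994955e-06 7.07117907e-01 8.98216886e-06 7.07095655e-01]
[[-0.0, 0.28, -0.96, -0.121], [-0.001, 0.96, 0.28, 0.07], [1.0, 0.001, 0.0, -0.0], [0.0, 0.0, 0.0, 1.0]]$[0]: bad value
```

View pics/w1.png

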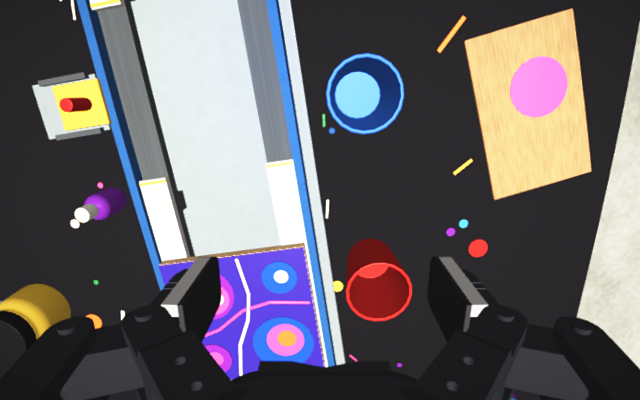

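The wrist picture shows the open jaws above the panel, the yellow first-step lines at about (152,181) and (280,162), and the bolt post top at (67,105). The move was refused, so nothing has moved; I can take a measurement from this view.

```bash
cat >> h.py <<'E'
from scipy.spatial.transform import Rotation as R
O=np.array([.5744,-.0272]);YAW=.1405
def wrist():
    s=get_state();p=read_camera("wrist");T=np.eye(4);T[:3,:3]=R.from_quat(s["tcp_rot"]).as_matrix();T[:3,3]=s["eef_pos"]
    p["world_from_camera"]=T@np.array(p["hand_eye"]);return p
def rack(P):
    c,s=np.cos(YAW),np.sin(YAW);d=np.atleast_2d(P)[:,:2]-O
    return np.c_[d@[c,s],d@[-s,c],np.atleast_2d(P)[:,2]]
def at(p,u,v,r=1):
    m=np.zeros((400,640),bool);m[v-r:v+r+1,u-r:u+r+1]=1;return np.median(pts(p,m),axis=0)
E
python3 - <<'E'
from h import *
p=wrist()
for n,u,v in (("stepL",152,181),("stepR",280,162),("post",67,105),("guideR_lo",320,330),("guideR_hi",288,60),("guideL",150,230),("guideL_hi",100,60),("front edge",235,254)):
    w=at(p,u,v);print(n,np.round(w,4),np.round(rack(w)[0],4))
E
python3 -m handwheel '[{"dx":0,"dy":0,"dz":0,"rx":-0.1405,"ry":0,"rz":0,"fingers":1}]'
```

```text
stepL [ 0.5061 -0.0089  0.04  ] [-0.0651  0.0277  0.04  ]
stepR [0.6325 0.0094 0.0407] [0.0626 0.0281 0.0407]
post [0.4622 0.0653 0.08  ] [-0.0981  0.1073  0.08  ]
guideR_lo [ 0.6699 -0.1776  0.0409] [ 0.0735 -0.1623  0.0409]
guideR_hi [0.6401 0.1037 0.0046] [0.0834 0.1204 0.0046]
guideL [ 0.4996 -0.0581  0.0455] [-0.0783 -0.0201  0.0455]
guideL_hi [0.4755 0.1031 0.0462] [-0.0797  0.1429  0.0462]
front edge [ 0.585  -0.0819  0.0499] [ 0.0028 -0.0556  0.0499]
time: 1.72
eef_pos: [0.675, 0.0, 0.2533]
tcp_rot: [-0.051, 0.705, 0.051, 0.705]
contact_force: [-0.2, 0.2, 0.1]
opening: 0.815
```

```bash
python3 -m handwheel '[{"dx":0,"dy":-0.042,"dz":-0.017,"rx":0,"ry":0,"rz":0,"fingers":1},{"dx":0,"dy":-0.042,"dz":-0.017,"rx":0,"ry":0,"rz":0,"fingers":1},{"dx":0,"dy":-0.042,"dz":-0.017,"rx":0,"ry":0,"rz":0,"fingers":1},{"dx":0,"dy":-0.042,"dz":-0.017,"rx":0,"ry":0,"rz":0,"fingers":1},{"dx":0,"dy":-0.042,"dz":-0.017,"rx":0,"ry":0,"rz":0,"fingers":1},{"dx":0,"dy":-0.043,"dz":-0.017,"rx":0,"ry":0,"rz":0,"fingers":1},{"dx":0.04,"dy":0,"dz":0,"rx":0,"ry":0,"rz":0,"fingers":1},{"dx":0.04,"dy":0,"dz":0,"rx":0,"ry":0,"rz":0,"fingers":1},{"dx":0.04,"dy":0,"dz":0,"rx":0,"ry":0,"rz":0,"fingers":1},{"dx":0.02,"dy":0,"dz":0,"rx":0,"ry":0,"rz":0,"fingers":1},{"dx":0,"dy":0,"dz":0,"rx":0,"ry":0,"rz":0,"fingers":1}]'
python3 - <<'E'
from h import *
s=get_state();print(rack(s["eef_pos"]))
a=read_camera("side")["img"][150:350,280:520];b=wrist()["img"]
cv2.imwrite("pics/c2.png",np.hstack([cv2.resize(a,(480,400)),cv2.resize(b,(320,400))])[:,:,::-1])
E
```

```text
time: 3.1
eef_pos: [0.6087, -0.2643, 0.1117]
tcp_rot: [-0.049, 0.706, 0.05, 0.704]
contact_force: [0.4, -0.9, -0.3]
opening: -0.005
[[ 0.00071732 -0.23951285  0.11168426]]
```

View pics/c2.png

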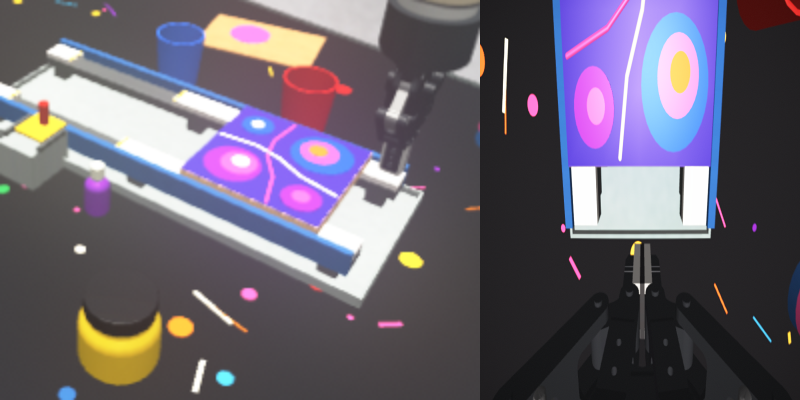

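The fingertip is centred behind the panel, just beyond the rails' open end, with the tray clear. I'll lower it and start pushing.

```bash
python3 -m handwheel '[{"dx":0.03,"dy":0,"dz":0,"rx":0,"ry":0,"rz":0,"fingers":1},{"dx":0.032,"dy":0,"dz":0,"rx":0,"ry":0,"rz":0,"fingers":1},{"dx":0,"dy":0.008,"dz":0,"rx":0,"ry":0,"rz":0,"fingers":1},{"dx":0,"dy":0.008,"dz":0,"rx":0,"ry":0,"rz":0,"fingers":1},{"dx":0,"dy":0.006,"dz":0,"rx":0,"ry":0,"rz":0,"fingers":1},{"dx":0,"dy":0.006,"dz":0,"rx":0,"ry":0,"rz":0,"fingers":1},{"dx":0,"dy":0.006,"dz":0,"rx":0,"ry":0,"rz":0,"fingers":1},{"dx":0,"dy":0.006,"dz":0,"rx":0,"ry":0,"rz":0,"fingers":1}]'
python3 - <<'E'
from h import *
s=get_state();print(rack(s["eef_pos"]))
E
```

```text
time: 4.2
eef_pos: [0.6043, -0.2254, 0.0522]
tcp_rot: [-0.05, 0.705, 0.049, 0.706]
contact_force: [0.1, -2.9, 1.3]
opening: -0.004
[[ 0.00186343 -0.20046275  0.05219266]]
```

```bash
python3 -m handwheel '[{"dx":0,"dy":0.01,"dz":-0.001,"rx":0,"ry":0,"rz":0,"fingers":1},{"dx":0,"dy":0.01,"dz":0,"rx":0,"ry":0,"rz":0,"fingers":1},{"dx":0,"dy":0.01,"dz":0,"rx":0,"ry":0,"rz":0,"fingers":1},{"dx":0,"dy":0.01,"dz":0,"rx":0,"ry":0,"rz":0,"fingers":1},{"dx":0,"dy":0.01,"dz":0,"rx":0,"ry":0,"rz":0,"fingers":1},{"dx":0,"dy":0.01,"dz":0,"rx":0,"ry":0,"rz":0,"fingers":1},{"dx":0,"dy":0.01,"dz":0,"rx":0,"ry":0,"rz":0,"fingers":1},{"dx":0,"dy":0.01,"dz":0,"rx":0,"ry":0,"rz":0,"fingers":1},{"dx":0,"dy":0.01,"dz":0,"rx":0,"ry":0,"rz":0,"fingers":1},{"dx":0,"dy":0.01,"dz":0,"rx":0,"ry":0,"rz":0,"fingers":1},{"dx":0,"dy":0.01,"dz":0,"rx":0,"ry":0,"rz":0,"fingers":1},{"dx":0,"dy":0.01,"dz":0,"rx":0,"ry":0,"rz":0,"fingers":1}]'
python3 - <<'E'
from h import *
s=get_state();print(rack(s["eef_pos"]))
E
```

```text
time: 5.7
eef_pos: [0.5859, -0.1058, 0.0513]
tcp_rot: [-0.05, 0.705, 0.05, 0.705]
contact_force: [0.7, -3.6, 2.2]
opening: 0.003
[[ 0.00040341 -0.07947482  0.05132883]]
```

```bash
python3 -m handwheel '[{"dx":0,"dy":0.006,"dz":0,"rx":0,"ry":0,"rz":0,"fingers":1},{"dx":0,"dy":0.006,"dz":0,"rx":0,"ry":0,"rz":0,"fingers":1},{"dx":0,"dy":0.006,"dz":0,"rx":0,"ry":0,"rz":0,"fingers":1},{"dx":0,"dy":0.006,"dz":0,"rx":0,"ry":0,"rz":0,"fingers":1},{"dx":0,"dy":0.006,"dz":0,"rx":0,"ry":0,"rz":0,"fingers":1},{"dx":0,"dy":0.006,"dz":0,"rx":0,"ry":0,"rz":0,"fingers":1},{"dx":0,"dy":0.006,"dz":0,"rx":0,"ry":0,"rz":0,"fingers":1},{"dx":0,"dy":0.006,"dz":0,"rx":0,"ry":0,"rz":0,"fingers":1},{"dx":0,"dy":0.006,"dz":0,"rx":0,"ry":0,"rz":0,"fingers":1},{"dx":0,"dy":0.006,"dz":0,"rx":0,"ry":0,"rz":0,"fingers":1},{"dx":0,"dy":0.006,"dz":0,"rx":0,"ry":0,"rz":0,"fingers":1},{"dx":0,"dy":0.006,"dz":0,"rx":0,"ry":0,"rz":0,"fingers":1}]'
python3 - <<'E'
from h import *
s=get_state();print(rack(s["eef_pos"]))
a=read_camera("side")["img"][130:330,230:470];b=wrist()["img"]
cv2.imwrite("pics/c3.png",np.hstack([cv2.resize(a,(480,400)),cv2.resize(b,(320,400))])[:,:,::-1])
E
```

```text
time: 7.2
eef_pos: [0.5752, -0.0344, 0.0507]
tcp_rot: [-0.049, 0.706, 0.05, 0.705]
contact_force: [0.0, -0.9, -0.2]
opening: 0.002
[[-0.00022357 -0.00726671  0.05070268]]
```

View pics/c3.png

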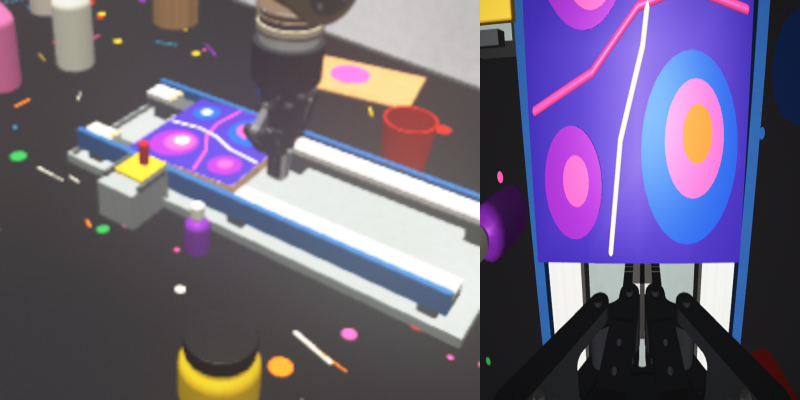

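The panel is in line, with its front edge dipping into the notch and its rear edge still against the finger. I'll creep the rest.

```bash
python3 -m handwheel '[{"dx":0,"dy":0.003,"dz":0,"rx":0,"ry":0,"rz":0,"fingers":1},{"dx":0,"dy":0.003,"dz":0,"rx":0,"ry":0,"rz":0,"fingers":1},{"dx":0,"dy":0.003,"dz":0,"rx":0,"ry":0,"rz":0,"fingers":1},{"dx":0,"dy":0.003,"dz":0,"rx":0,"ry":0,"rz":0,"fingers":1},{"dx":0,"dy":0.003,"dz":0,"rx":0,"ry":0,"rz":0,"fingers":1},{"dx":0,"dy":0.003,"dz":0,"rx":0,"ry":0,"rz":0,"fingers":1},{"dx":0,"dy":0.003,"dz":0,"rx":0,"ry":0,"rz":0,"fingers":1},{"dx":0,"dy":0.002,"dz":0,"rx":0,"ry":0,"rz":0,"fingers":1},{"dx":0,"dy":0,"dz":0,"rx":0,"ry":0,"rz":0,"fingers":1}]'
cat >> h.py <<'E'
def chk():
    s=get_state();print("tcp",rack(s["eef_pos"])[0].round(4),s["contact_force"].round(2))
    p=wrist();A=pts(p,np.ones((400,640),bool));r=rack(A)
    for y in (.06,.08,.1,.12,.14):
        m=(abs(r[:,1]-y)<.008)&(abs(r[:,0])<.05)&(r[:,2]>.02)&(r[:,2]<.06)
        if m.sum()>20: print(y,m.sum(),np.median(r[m,2]).round(4))
    hsv=cv2.cvtColor(p["img"],cv2.COLOR_RGB2HSV)[p["depth"]>0]
    m=(hsv[:,0]>120)&(hsv[:,0]<140)&(hsv[:,1]>120)&(abs(r[:,0])<.068)&(r[:,2]>.03)&(r[:,2]<.06)
    if m.sum()>50: print("violet y",np.percentile(r[m,1],[.5,99.5]).round(4))
    return p
E
python3 -c "
from h import *
chk()"
```

```text
time: 8.43
eef_pos: [0.5727, -0.0121, 0.0514]
tcp_rot: [-0.049, 0.705, 0.05, 0.705]
contact_force: [-0.1, -0.6, 0.4]
opening: 0.004
tcp [0.0005 0.0152 0.0514] [-0.1  -0.55  0.37]
0.06 13020 0.0516
0.08 14348 0.0503
0.1 15650 0.049
0.12 3507 0.0483
violet y [0.0271 0.1151]
```

```bash
python3 -m handwheel '[{"dx":0,"dy":0.002,"dz":0,"rx":0,"ry":0,"rz":0,"fingers":1},{"dx":0,"dy":0.002,"dz":0,"rx":0,"ry":0,"rz":0,"fingers":1},{"dx":0,"dy":0.001,"dz":0,"rx":0,"ry":0,"rz":0,"fingers":1},{"dx":0,"dy":0,"dz":0,"rx":0,"ry":0,"rz":0,"fingers":1}]'
python3 -c "
from h import *
chk()"
```

```text
time: 8.98
eef_pos: [0.5719, -0.0073, 0.0513]
tcp_rot: [-0.05, 0.705, 0.05, 0.705]
contact_force: [1.1, -0.9, -0.5]
opening: -0.001
tcp [0.0004 0.0201 0.0513] [ 1.13 -0.88 -0.55]
0.06 11349 0.0453
0.08 12870 0.0451
0.1 14310 0.0449
0.12 8847 0.0449
violet y [0.0312 0.1208]
```

The panel reads flat: its top is at 0.045 along its whole length, down from a slope. I'll retreat, rise and look.

```bash
python3 -m handwheel '[{"dx":0,"dy":-0.01,"dz":0,"rx":0,"ry":0,"rz":0,"fingers":1},{"dx":0,"dy":-0.01,"dz":0,"rx":0,"ry":0,"rz":0,"fingers":1},{"dx":-0.04,"dy":0,"dz":0,"rx":0,"ry":0,"rz":0,"fingers":1},{"dx":-0.05,"dy":0,"dz":0,"rx":0,"ry":0,"rz":0,"fingers":1},{"dx":-0.05,"dy":0,"dz":-0.03,"rx":0,"ry":0,"rz":0,"fingers":1},{"dx":0,"dy":0,"dz":-0.03,"rx":0,"ry":0,"rz":0,"fingers":1},{"dx":0,"dy":0,"dz":0,"rx":0,"ry":0,"rz":0,"fingers":1}]'
python3 - <<'E'
from h import *
p=chk();cv2.imwrite("pics/w4.png",p["img"][:,:,::-1])
h=cv2.cvtColor(p["img"],cv2.COLOR_RGB2HSV)
red=((h[...,0]<8)|(h[...,0]>172))&(h[...,1]>150)&(h[...,2]>60)
A=pts(p,red);r=rack(A);m=(abs(r[:,0]+.1)<.04)&(abs(r[:,1]-.107)<.04)&(r[:,2]>.055)
t=r[m&(r[:,2]>.0775)];print("post",m.sum(),np.percentile(r[m],[2,50,98],axis=0).round(4).tolist(),"top",len(t),t.mean(0).round(4),np.ptp(t,axis=0).round(4))
E
```

```text
time: 9.9
eef_pos: [0.5145, -0.0363, 0.1919]
tcp_rot: [-0.049, 0.705, 0.049, 0.706]
contact_force: [0.4, 1.0, 0.1]
opening: -0.001
tcp [-0.0606 -0.0006  0.1919] [0.37 1.04 0.09]
0.06 2961 0.0453
0.08 3138 0.0451
0.1 3318 0.0449
0.12 3493 0.0449
0.14 513 0.045
violet y [0.0315 0.1342]
post 350 [[-0.104, 0.1021, 0.0605], [-0.0984, 0.1066, 0.0794], [-0.0939, 0.1122, 0.0812]] top 266 [-0.0994  0.1075  0.0797] [0.0108 0.0108 0.0041]
```

View pics/w4.png

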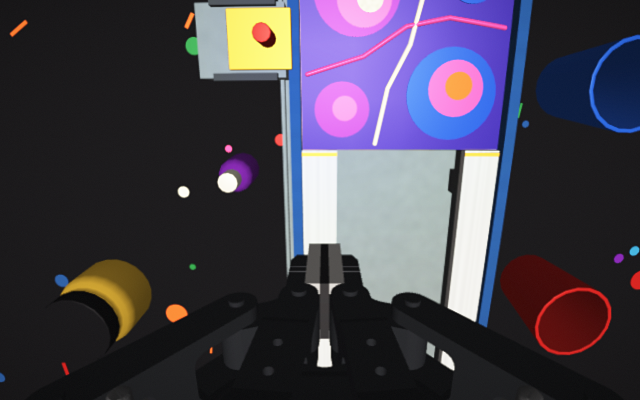

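The post top is at rack (-0.099, 0.107). The panel's rear edge lies at the yellow step (row 150), flat between the guides. Next I place the finger behind the post.

```bash
python3 -m handwheel '[{"dx":0,"dy":0.027,"dz":-0.0175,"rx":0,"ry":0,"rz":0,"fingers":1},{"dx":0,"dy":0.027,"dz":-0.0175,"rx":0,"ry":0,"rz":0,"fingers":1},{"dx":0,"dy":0.027,"dz":-0.0175,"rx":0,"ry":0,"rz":0,"fingers":1},{"dx":0,"dy":0.027,"dz":-0.0175,"rx":0,"ry":0,"rz":0,"fingers":1},{"dx":0,"dy":0,"dz":0,"rx":0,"ry":0,"rz":0,"fingers":1},{"dx":0.03,"dy":0,"dz":0,"rx":0,"ry":0,"rz":0,"fingers":1},{"dx":0.03,"dy":0,"dz":0,"rx":0,"ry":0,"rz":0,"fingers":1},{"dx":0,"dy":0,"dz":0,"rx":0,"ry":0,"rz":0,"fingers":1}]'
python3 - <<'E'
from h import *
s=get_state();print(rack(s["eef_pos"]))
a=read_camera("side")["img"][130:330,230:470];b=wrist()["img"]
cv2.imwrite("pics/c5.png",np.hstack([cv2.resize(a,(480,400)),cv2.resize(b,(320,400))])[:,:,::-1])
E
```

```text
time: 10.95
eef_pos: [0.43, 0.061, 0.1289]
tcp_rot: [-0.049, 0.708, 0.05, 0.703]
contact_force: [0.9, -0.0, 0.0]
opening: -0.0
[[-0.13061343  0.10755691  0.12885541]]
```

View pics/c5.png

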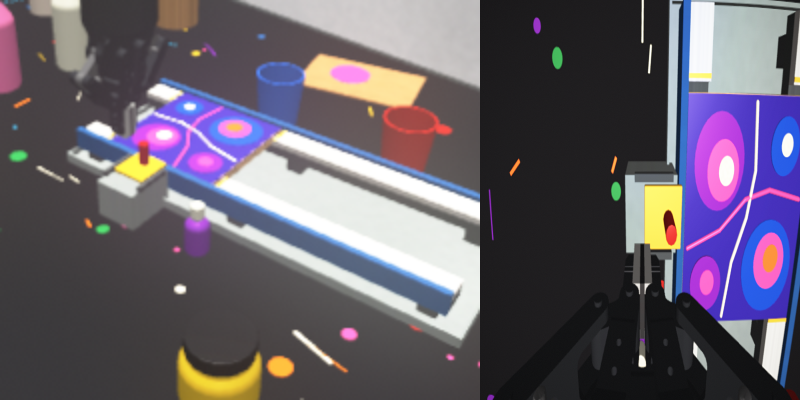

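Side clearance to the post is good. I'll descend and push in +x.

```bash
python3 -m handwheel '[{"dx":0.023,"dy":0,"dz":0,"rx":0,"ry":0,"rz":0,"fingers":1},{"dx":0.022,"dy":0,"dz":0,"rx":0,"ry":0,"rz":0,"fingers":1},{"dx":0,"dy":0,"dz":0.006,"rx":0,"ry":0,"rz":0,"fingers":1},{"dx":0,"dy":0,"dz":0.006,"rx":0,"ry":0,"rz":0,"fingers":1},{"dx":0,"dy":0,"dz":0.004,"rx":0,"ry":0,"rz":0,"fingers":1},{"dx":0,"dy":0,"dz":0.004,"rx":0,"ry":0,"rz":0,"fingers":1},{"dx":0,"dy":0,"dz":0.004,"rx":0,"ry":0,"rz":0,"fingers":1},{"dx":0,"dy":0,"dz":0.004,"rx":0,"ry":0,"rz":0,"fingers":1},{"dx":0,"dy":0,"dz":0.004,"rx":0,"ry":0,"rz":0,"fingers":1}]'
python3 - <<'E'
from h import *
s=get_state();print(rack(s["eef_pos"]),s["wrist_torque"])
E
```

```text
time: 12.18
eef_pos: [0.4629, 0.066, 0.0864]
tcp_rot: [-0.05, 0.705, 0.05, 0.705]
contact_force: [-1.9, -0.7, 1.7]
opening: -0.0
[[-0.09731767  0.10792983  0.08640033]] [-0.04412561  0.2501824  -0.04294382]
```

```bash
python3 -m handwheel '[{"dx":0,"dy":0,"dz":0.003,"rx":0,"ry":0,"rz":0,"fingers":1},{"dx":0,"dy":0,"dz":0.003,"rx":0,"ry":0,"rz":0,"fingers":1},{"dx":0,"dy":0,"dz":0.003,"rx":0,"ry":0,"rz":0,"fingers":1},{"dx":0,"dy":0,"dz":0.003,"rx":0,"ry":0,"rz":0,"fingers":1},{"dx":0,"dy":0,"dz":0.002,"rx":0,"ry":0,"rz":0,"fingers":1},{"dx":0,"dy":0,"dz":0.002,"rx":0,"ry":0,"rz":0,"fingers":1}]'
python3 -m handwheel '[{"dx":0,"dy":0,"dz":0.002,"rx":0,"ry":0,"rz":0,"fingers":1}]'
python3 -m handwheel '[{"dx":0,"dy":0,"dz":0.002,"rx":0,"ry":0,"rz":0,"fingers":1}]'
```

```text
time: 12.92
eef_pos: [0.4733, 0.0676, 0.0858]
tcp_rot: [-0.051, 0.712, 0.05, 0.699]
contact_force: [-20.8, -4.9, 18.4]
opening: 0.002
time: 13.05
eef_pos: [0.4736, 0.0677, 0.0857]
tcp_rot: [-0.051, 0.713, 0.05, 0.697]
contact_force: [-26.6, -6.5, 23.9]
opening: 0.007
time: 13.18
eef_pos: [0.474, 0.0678, 0.0856]
tcp_rot: [-0.051, 0.715, 0.05, 0.695]
contact_force: [-32.1, -8.3, 27.8]
opening: 0.0
```

The force rises sharply at rack x about -0.086. It could be the hard stop or a jam, so I'll back off and measure.

```bash
python3 -m handwheel '[{"dx":0,"dy":0,"dz":-0.012,"rx":0,"ry":0,"rz":0,"fingers":1},{"dx":0,"dy":0,"dz":-0.012,"rx":0,"ry":0,"rz":0,"fingers":1},{"dx":-0.04,"dy":0,"dz":0,"rx":0,"ry":0,"rz":0,"fingers":1},{"dx":-0.05,"dy":-0.05,"dz":0,"rx":0,"ry":0,"rz":0,"fingers":1},{"dx":-0.02,"dy":-0.055,"dz":0.025,"rx":0,"ry":0,"rz":0,"fingers":1},{"dx":0,"dy":0,"dz":0.025,"rx":0,"ry":0,"rz":0,"fingers":1},{"dx":0,"dy":0,"dz":0,"rx":0,"ry":0,"rz":0,"fingers":1}]'
python3 - <<'E'
from h import *
p=chk();cv2.imwrite("pics/w6.png",p["img"][:,:,::-1])
h=cv2.cvtColor(p["img"],cv2.COLOR_RGB2HSV)
red=((h[...,0]<8)|(h[...,0]>172))&(h[...,1]>150)&(h[...,2]>60)
r=rack(pts(p,red));m=(abs(r[:,0]+.08)<.05)&(abs(r[:,1]-.107)<.04)&(r[:,2]>.0775)
t=r[m];print("post top",len(t),t.mean(0).round(4),np.ptp(t,axis=0).round(4))
y=(h[...,0]>22)&(h[...,0]<34)&(h[...,1]>150);r=rack(pts(p,y));m=(r[:,2]>.045)&(r[:,2]<.058)&(abs(r[:,1]-.107)<.04);print("tab",np.percentile(r[m],[1,99],axis=0).round(4))
E
```

```text
time: 14.05
eef_pos: [0.5227, -0.0256, 0.1906]
tcp_rot: [-0.049, 0.705, 0.049, 0.706]
contact_force: [-0.6, -0.4, -0.3]
opening: 0.003
tcp [-0.051   0.0088  0.1906] [-0.59 -0.39 -0.25]
0.06 2948 0.0453
0.08 3082 0.0451
0.1 3293 0.0449
0.12 3456 0.0449
0.14 2558 0.045
violet y [0.0319 0.1429]
post top 193 [-0.0706  0.1074  0.0797] [0.0111 0.0111 0.0038]
tab [[-0.096   0.0884  0.0511]
 [-0.0588  0.1275  0.0565]]
```

View pics/w6.png

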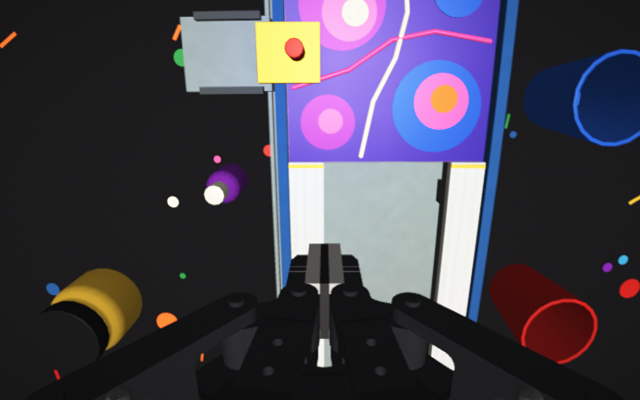

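The bolt travelled about 29 mm and the tab covers the panel edge; the panel is still flat. The upward force during the stop was odd, so I'll push once more with the finger higher on the post to confirm it's the hard stop.

```bash
python3 -m handwheel '[{"dx":0,"dy":0.033,"dz":-0.022,"rx":0,"ry":0,"rz":0,"fingers":1},{"dx":0,"dy":0.033,"dz":-0.022,"rx":0,"ry":0,"rz":0,"fingers":1},{"dx":0,"dy":0.033,"dz":-0.014,"rx":0,"ry":0,"rz":0,"fingers":1},{"dx":0,"dy":0,"dz":0,"rx":0,"ry":0,"rz":0,"fingers":1},{"dx":0.04,"dy":0,"dz":0,"rx":0,"ry":0,"rz":0,"fingers":1},{"dx":0.04,"dy":0,"dz":0,"rx":0,"ry":0,"rz":0,"fingers":1},{"dx":0.016,"dy":0,"dz":0,"rx":0,"ry":0,"rz":0,"fingers":1},{"dx":0,"dy":0,"dz":0.006,"rx":0,"ry":0,"rz":0,"fingers":1},{"dx":0,"dy":0,"dz":0.006,"rx":0,"ry":0,"rz":0,"fingers":1},{"dx":0,"dy":0,"dz":0.004,"rx":0,"ry":0,"rz":0,"fingers":1},{"dx":0,"dy":0,"dz":0,"rx":0,"ry":0,"rz":0,"fingers":1}]'
python3 -m handwheel '[{"dx":0,"dy":0,"dz":0.004,"rx":0,"ry":0,"rz":0,"fingers":1}]'
python3 -m handwheel '[{"dx":0,"dy":0,"dz":0.003,"rx":0,"ry":0,"rz":0,"fingers":1}]'
python3 -c "
from h import *
print(rack(get_state()['eef_pos']))"
```

```text
time: 15.48
eef_pos: [0.4672, 0.0672, 0.0953]
tcp_rot: [-0.05, 0.705, 0.05, 0.706]
contact_force: [0.3, 0.5, -0.7]
opening: -0.0
time: 15.6
eef_pos: [0.4701, 0.0678, 0.0945]
tcp_rot: [-0.05, 0.705, 0.05, 0.705]
contact_force: [0.6, -0.3, 0.1]
opening: -0.004
time: 15.72
eef_pos: [0.4732, 0.0683, 0.0943]
tcp_rot: [-0.05, 0.705, 0.05, 0.705]
contact_force: [-0.4, 0.1, -0.5]
opening: -0.004
[[-0.0868099   0.10868635  0.0943072 ]]
```

```bash
for i in 1; do python3 -m handwheel '[{"dx":0,"dy":0,"dz":0.002,"rx":0,"ry":0,"rz":0,"fingers":1}]'; done
python3 -m handwheel '[{"dx":0,"dy":0,"dz":0.002,"rx":0,"ry":0,"rz":0,"fingers":1}]'
python3 -m handwheel '[{"dx":0,"dy":0,"dz":0.002,"rx":0,"ry":0,"rz":0,"fingers":1}]'
python3 -m handwheel '[{"dx":0,"dy":0,"dz":0.002,"rx":0,"ry":0,"rz":0,"fingers":1}]'
python3 -c "
from h import *
print(rack(get_state()['eef_pos']))"
```

```text
time: 15.85
eef_pos: [0.4741, 0.0685, 0.0939]
tcp_rot: [-0.05, 0.707, 0.05, 0.704]
contact_force: [-4.1, -1.6, 3.3]
opening: -0.001
time: 15.98
eef_pos: [0.4748, 0.0686, 0.0936]
tcp_rot: [-0.05, 0.708, 0.05, 0.703]
contact_force: [-8.7, -1.7, 6.6]
opening: -0.001
time: 16.1
eef_pos: [0.4783, 0.0692, 0.0948]
tcp_rot: [-0.049, 0.706, 0.05, 0.704]
contact_force: [-5.5, 0.6, 7.6]
opening: -0.001
time: 16.23
eef_pos: [0.4792, 0.0694, 0.0948]
tcp_rot: [-0.05, 0.708, 0.05, 0.703]
contact_force: [-10.4, -1.4, 13.2]
opening: -0.004
[[-0.08077406  0.10894085  0.09478589]]
```

Run:
```python
from h import *
b=wrist()["img"];a=read_camera("side")["img"][170:250,250:350]
cv2.imwrite("pics/c7.png",np.hstack([cv2.resize(a,(400,320),interpolation=2),cv2.resize(b[100:300,200:450],(400,320),interpolation=2)])[:,:,::-1])
```

```text
(no output)
```

View pics/c7.png

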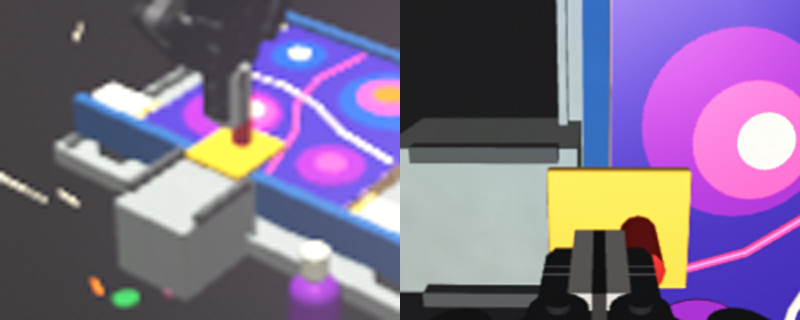

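The finger is still behind the post on the outer side, and the tab lies well over the panel. I'll back off and re-measure.

```bash
python3 -m handwheel '[{"dx":0,"dy":0,"dz":-0.012,"rx":0,"ry":0,"rz":0,"fingers":1},{"dx":0,"dy":0,"dz":-0.012,"rx":0,"ry":0,"rz":0,"fingers":1},{"dx":-0.04,"dy":0,"dz":0,"rx":0,"ry":0,"rz":0,"fingers":1},{"dx":-0.05,"dy":-0.05,"dz":0,"rx":0,"ry":0,"rz":0,"fingers":1},{"dx":-0.01,"dy":-0.055,"dz":0.025,"rx":0,"ry":0,"rz":0,"fingers":1},{"dx":0,"dy":0,"dz":0.025,"rx":0,"ry":0,"rz":0,"fingers":1},{"dx":0,"dy":0,"dz":0,"rx":0,"ry":0,"rz":0,"fingers":1}]'
python3 - <<'E'
from h import *
p=chk();cv2.imwrite("pics/w8.png",p["img"][:,:,::-1])
h=cv2.cvtColor(p["img"],cv2.COLOR_RGB2HSV)
red=((h[...,0]<8)|(h[...,0]>172))&(h[...,1]>150)&(h[...,2]>60)
r=rack(pts(p,red));m=(abs(r[:,0]+.08)<.05)&(abs(r[:,1]-.107)<.04)&(r[:,2]>.0775)
t=r[m];print("post top",len(t),t.mean(0).round(4),np.ptp(t,axis=0).round(4))
y=(h[...,0]>22)&(h[...,0]<34)&(h[...,1]>150);r=rack(pts(p,y));m=(r[:,2]>.045)&(r[:,2]<.058)&(abs(r[:,1]-.107)<.04);print("tab",np.percentile(r[m],[1,99],axis=0).round(4))
b=(h[...,0]>98)&(h[...,0]<115)&(h[...,1]>150);r=rack(pts(p,b));
for s in(-1,1):
    m=(abs(r[:,2]-.046)<.003)&(abs(r[:,0]*s-.08)<.012)&(r[:,1]>-.1)&(r[:,1]<.1);print("guide",s,m.sum(),np.median(r[m],axis=0).round(4) if m.sum() else 0)
E
```

```text
time: 17.2
eef_pos: [0.521, -0.0259, 0.1883]
tcp_rot: [-0.049, 0.705, 0.049, 0.706]
contact_force: [-0.5, -0.5, -0.6]
opening: -0.001
tcp [-0.0527  0.0088  0.1883] [-0.48 -0.47 -0.56]
0.06 2985 0.0453
0.08 3169 0.0451
0.1 3341 0.045
0.12 3524 0.0449
0.14 2481 0.045
violet y [0.0316 0.1424]
post top 189 [-0.0704  0.1074  0.0797] [0.0109 0.0109 0.0038]
tab [[-0.0964  0.0884  0.0502]
 [-0.0592  0.1174  0.0565]]
guide -1 1776 [-0.0829  0.0231  0.0463]
guide 1 2876 [0.0785 0.0145 0.0462]
```

Run:
```python
from h import *
for n in("side","scene"):
    p=read_camera(n); K=np.array([[p["fx"],0,p["cx"]],[0,p["fy"],p["cy"]],[0,0,1.]]);T=np.array(p["world_from_camera"]);out=[]
    if n=="side": cv2.imwrite("pics/s9.png",cv2.resize(p["img"][130:330,230:510],None,fx=2.5,fy=2.5)[:,:,::-1])
    for im in (cv2.imread(f"pics/{n}0.png")[:,:,::-1],p["img"]):
        h=cv2.cvtColor(np.ascontiguousarray(im),cv2.COLOR_RGB2HSV).astype(int)
        m=((h[...,0]<8)|(h[...,0]>172))&(h[...,1]>150)&(h[...,2]>60)
        w=np.zeros_like(m)
        if n=="side": w[180:225,285:330]=1
        else: w[175:215,325:370]=1
        v,u=np.nonzero(m&w); q=cv2.undistortPoints(np.array([[[u.mean(),v.mean()]]]),K,np.array(p["distortion"],float)).ravel()
        d=T[:3,:3]@[q[0],-q[1],-1]; P=T[:3,3]+d*(.066-T[2,3])/d[2]; out.append(rack(P)[0]); print(n,len(u),u.mean().round(1),v.mean().round(1),out[-1].round(4))
    print("shift",(out[1]-out[0]).round(4))
```

```text
side 36 301.2 205.8 [-0.1009  0.1086  0.066 ]
side 19 309.2 198.3 [-0.066   0.1141  0.066 ]
shift [0.0349 0.0056 0.    ]
scene 27 351.5 195.1 [-0.1014  0.1079  0.066 ]
scene 33 345.1 200.2 [-0.0681  0.1108  0.066 ]
shift [0.0332 0.0029 0.    ]
```

View pics/s9.png

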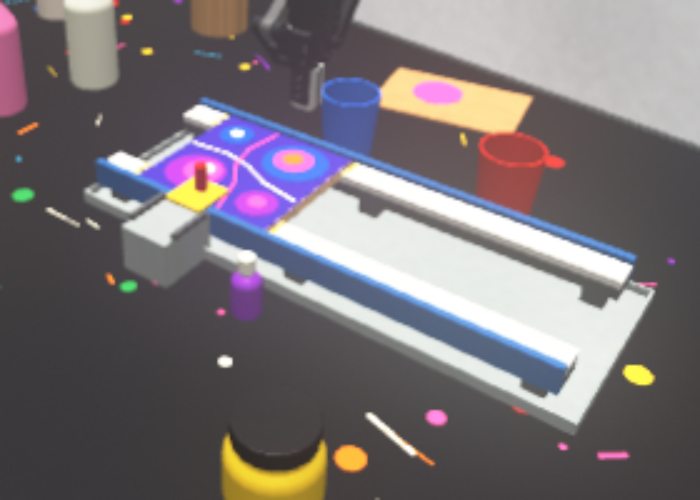

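The last picture shows the panel flat in the notch, the yellow tab over its edge at about (197,193), the bystanders where they were, and the gripper clear.

```bash
python3 -c "
from plant import *
print(sign_off())"
```

```text
the job is handed in; nothing more can be done
None
```

I pushed the panel along the rails with the closed fingertip until it dropped into the notch, then pushed the bolt by its red post to a firm stop. The job is handed in at about 17 s of the 48 s allowed; `sign_off` gave no verdict.

- **Panel:** its top reads level at 45 mm (44 mm expected), with its rear edge at the notch's first step. It sat there before the bolt was touched and read the same afterwards.
- **Bolt:** the tab lies over the panel's edge. A second push of about 10 N, higher on the post, left it in the same place.
- **Surroundings:** in the last picture the cups, dropper and jar stood where they were; the white and pink bottles were only partly in view and the spatula was outside it. The gripper was clear of everything.

**Checks that disagreed:**
- **Bolt travel:** it measured 29 mm by the wrist camera, 33 mm by the scene camera and 35 mm by the side camera. From a start of 0 to 6 mm, a full push home needs 30 to 36 mm, so the wrist figure is slightly short. I took the firm stop as the hard stop.
- **Force on the bolt:** at the stop there was an upward force almost as large as the push, 28 N against 32 N. I took it to be friction on the post.
- **Rack position:** my estimate was off by about 2 mm in x and 3 mm in y, which did not affect the result.

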